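# Lock a grinder workhead's spindle with its cross pin

### The job

Lock the spindle of the workhead so that its collet nut can be undone: take the longer of the two pins out of the drilled block and stand it in the guide bush on top of the workhead, where it rides on the spindle, then let go of it. Turn the spindle by its spoked capstan, by feel, until the pin drops into the spindle's hidden cross-hole and the capstan catches; stop there and do not wrench it against the pin. Then press the pin down fully home, until its head sits on the bush, and leave the other things where they are.

Things in the scene. Friction and masses are not known exactly. Their poses are not given: they have to be found in the camera images.
- workhead: Grey cast workhead fixed on the plate: foot 92 x 104 x 13 mm, level barrel 54 mm in diameter and 90 mm long, top at 87 mm. Origin at the centre of the foot's underside, z up, y along the spindle towards the capstan. The spindle's axis is level, 60 mm up; slotted collet nut (38 mm diameter) at the -y end, capstan at the +y end.
- spindle: Spindle of 26 mm diameter with collet nut and capstan; turns both ways without end, drag about 2 N at the spokes, stays where left. Origin on its axis below the bush, y along the axis, one spoke along its z. An 11.5 mm cross-hole goes right through it under the bush (lines up twice a turn), hidden in the barrel; its angle to the spokes differs each time. It starts 25 degrees or more out of line.
- wheel_centre (a point): Centre of the capstan, on the spindle's axis, 86 mm towards +y and 60 mm up from the workhead's origin (a fixed point; axes as the workhead's). Hub 30 mm in diameter, 24 mm long; six round spokes 8 mm thick, 60 degrees apart in one plane across the axis, each with a 13 mm ball centred 46 mm from the axis (reach 52.5 mm), for pushing with a finger. 29 mm of room between hub and barrel.
- bush_mouth (a point): Centre of the upper face of the upright steel guide bush on top of the workhead, 97 mm straight above its origin; z is the bush's axis. Bore 11.2 mm, mouth bevelled to 15.6 mm, outer diameter 23.6 mm. The spindle's surface lies 24 mm below the mouth.
- lock_pin: Long locking pin, steel, upright in a hole of the drilled block: shank 10 x 53 mm, round nose, knurled head 20 mm in diameter, 22 mm high. Origin at the tip of the nose, z towards the head. Riding on the spindle, its head's underside is 29 mm above the bush mouth. Into the lined-up cross-hole it drops 12 mm by its weight onto a spring ball that yields to 5 to 20 N; home, the head sits on the bush.
- lock_pin_head (a point): Centre of the long pin's head (half-way up the head), on the pin's axis, 64 mm above the tip.
- short_pin_head (a point): Centre of the head of the other, shorter pin, which stands in another hole of the block and is not needed: shank 10 x 40 mm, head 14 mm in diameter and 15 mm high; 47.5 mm above its tip.
- pin_block: Wooden block 50 x 116 x 40 mm, fixed; origin at the centre of its underside, y along its length. Three upright holes of 11 mm diameter, 33 mm deep, in a row at y = -38, 0 and 38 mm; the two pins stand in the outer ones, either way round.
- setting_ring: Plain steel ring, 60 mm across, 14 mm high, lying on the plate; origin at the centre of its underside. A bystander.
- spanner: Open-ended spanner 134 mm long, 9 mm thick, lying on the plate; origin at the centre of its underside. A bystander.
Mind the look-alikes: they are no part of the job. Leave any turquoise look-alike of the lock_pin alone.

How it is judged:
By the outcome, as a careful person would: the job done as asked, in the order asked, and still so for the second after the job is handed in, with the robot touching nothing.
It also fails if it takes over 64 s, if anything falls off the work surface, if the arm or the gripper's body presses on something with over 40 N, if the wrist force passes 120 N, or if a joint passes its speed limit or range.

### The arm

A 7-joint arm with a two-finger parallel gripper is mounted at the origin on a cart in front of the work surface, level with it; the furniture and walls round the work are solid. World frame = base frame: x ahead of the robot, y to its left, z up, the work surface at z = 0. Lengths are in m, angles in degrees, forces in N, time in s.
With the tool pointing down it reaches from about 0.4 to 0.85 m from the base axis. Payload 4.4 kg.
Tool frame: the origin (TCP) lies at the very end of the fingers, on their centre line; the grasp point (between the pads) lies 19 mm behind it (robot.grip_depth is the distance from the TCP to the grasp point, in m); z points along the fingers, y is the line along which they close (so a half turn about z gives the same grasp; the last joint's range is limited). The gripper opens to 94 mm and grips with 3 to 60 N. Pads are 16 mm wide; open, the fingers measure 119 mm over their backs; the gripper's body (75 mm by 177 mm) begins 78 mm behind the grasp point.
Start: joints at [-72.067, 36.005, 2.206, 86.941, -1.547, 57.084, -1.146], TCP at [0.24, 0.604, 0.205] pointing down, gripper open.
Joint ranges: [-175.42, 175.42], [-21.48, 121.26], [-71.46, 75.88], [10.55, 141.38], [-63.04, 243.04], [13.31, 113.54], [-168.57, 168.57]. Speed limits (degrees/s): [147.25, 147.25, 180, 180, 180, 180, 180].

### API

Orientations are given as a 3x3 rotation matrix whose columns are the frame's x, y, z axes.
In Python, from rig import robot gives the robot as it stands. The module is installed in compiled form; this text tells all that it offers.
- The arm moves only by the shell command python3 -m creep 'ROWS' [FORCE]. ROWS is JSON, a list of rows, each a list of 3 entries, a list of its own where there are three numbers: the turn, a rotation vector about the tool's x, y, z in degrees, then the shift along the tool's x, y, z in m, then the opening, from 0 (shut) to 1 (fully open). In form: [[[wx, wy, wz], [dx, dy, dz], hand], ...]. A call has 1 to 8 rows; each row shifts and turns the commanded pose from where the row before left it, along the tool's axes as they then stand; what a row does not reach is not made up. A row lasts 1/8 s, in which the tool goes at most 62.5 mm and 10.7 degrees, less where a joint would pass 70% of its speed; a pose out of reach is approached as far as the arm can. A call is refused whole if a number of a shift passes 0.0625 or a number of a turn 10.7, either way. A call with a gripper value outside its range is refused whole. The fingers move at their own pace and stop on an object; FORCE is the grip in N (left out, the last holds). Time passes only in rows, so rows that do not move let the fingers close. It gives the time, the measured TCP pose, the force, the opening and the grip force at its end, in the units of the state.
- robot.get_obs(): the state, without advancing time (a new reading comes with each control period).
- robot.read_camera(name): name is "scene" or "side" or "wrist"; returns a dict with "frame" (420x560x3 uint8, blue, green, red), "range_z" (420x560 float32, m along the optical axis (not along the pixel's ray), 0 where there is no reading), "K" (3x3 intrinsics, pixels), "R" (3x3) and "t" (3): a world point X has camera coordinates R X + t; the wrist camera has in their place "hand_eye" (4x4, takes a point from camera to tool coordinates, whose origin is the TCP and whose axes are the flange's). Camera axes: x right, y down, z forward; pixel columns grow to the right and rows downward; lengths in m; the calibration is good to about 2 mm. A picture is of the moment at which its call begins: read the wrist's pose just before it.
- robot.sign_off(): hands the job in; it is judged then, once.
The state is a dict: "time_s": time; "q": joint angles; "dq": joint speeds; "effort": joint torques, N m; "position": TCP position; "tcp_rot": TCP orientation; "contact_force": force on the tool from outside, world axes, zero at the start; "moment": the same for the moment, N m; "gripper_width": opening from 0.0 (shut) to 1.0 (fully open); "grasp_force": force on a finger pad.
Only numpy, scipy, OpenCV 4.12 (cv2) and the standard library are available. Lean on these libraries where they do the work, as an engineer would, in place of code of your own. Each camera call takes 0.05 s, during which the arm holds its last target. There are 200 camera calls.

## Working session

There is one attempt and no reset: what is moved stays moved. The work goes in short steps, Python scripts to look and compute and a shell command to move; the robot and the scene stay as the last step left them, time stands still between calls to the robot, and variables do not carry over. Pictures are saved under pics/ and viewed, at most 10 in all, crops included, and the job is handed in when it is done.

```bash
mkdir -p pics; cat > h.py <<'E'
from rig import robot
import numpy as np, cv2
def cam(n):
    o=robot.get_obs(); c=robot.read_camera(n)
    if n=="wrist":
        T=np.eye(4);T[:3,:3]=o["tcp_rot"];T[:3,3]=o["position"]
        M=T@np.array(c["hand_eye"])
    else:
        M=np.eye(4);R=np.array(c["R"]);M[:3,:3]=R.T;M[:3,3]=-R.T@np.array(c["t"])
    c["M"]=M;return c
def cloud(c):
    z=c["range_z"];h,w=z.shape;u,v=np.meshgrid(np.arange(w),np.arange(h));K=c["K"]
    P=np.stack([(u-K[0,2])/K[0,0]*z,(v-K[1,2])/K[1,1]*z,z],-1)
    X=P@c["M"][:3,:3].T+c["M"][:3,3];X[z<=0]=np.nan;return X
E
python3 - <<'E'
from h import *
o=robot.get_obs();print(o)
for n in("scene","side"):
    c=cam(n);cv2.imwrite(f"pics/{n}0.png",c["frame"]);X=cloud(c);np.savez(f"{n}0.npz",X=X,f=c["frame"],K=c["K"],M=c["M"]);print(n,c["K"][0],c["M"])
E
```

```text
{'time_s': 0.0, 'q': array([-72.06661501,  36.05739119,   2.20138592,  86.99468989,
        -1.54458598,  57.08166918,  -1.14467015]), 'dq': array([ 0.01156628, -0.0784672 , -0.02423712,  0.00529622,  0.02189288,
       -0.00556662, -0.05494975]), 'effort': array([-9.97382303e-04, -5.49727857e+01,  1.14315458e+00, -1.86625367e+01,
       -5.22661780e-02,  2.37173843e-02,  1.59713331e-04]), 'position': array([0.24010714, 0.60333416, 0.20457829]), 'tcp_rot': array([[-9.29133147e-01,  3.69744776e-01, -6.29861348e-04],
       [ 3.69745310e-01,  9.29131585e-01, -1.70427737e-03],
       [-4.49235824e-05, -1.81638887e-03, -9.99998349e-01]]), 'contact_force': array([-0.27288907, -0.28757135, -0.36771913]), 'moment': array([-0.02833177,  0.00741047,  0.02548509]), 'grasp_force': 0.0, 'gripper_width': 1.003668215626961}
scene [399.93894009   0.         279.17722933] [[ 0.7492205  -0.44572276  0.48989781  0.06337976]
 [-0.66220901 -0.49053903  0.56643683 -0.611807  ]
 [-0.01215979 -0.74880083 -0.66268352  0.6652646 ]
 [ 0.          0.          0.          1.        ]]
side [383.19290167   0.         279.70419058] [[ 0.9914792  -0.03349559  0.12588502  0.39155391]
 [-0.1286565  -0.403194    0.90602544 -0.89186111]
 [ 0.02040823 -0.91450131 -0.40406789  0.43446398]
 [ 0.          0.          0.          1.        ]]
```

View pics/scene0.png

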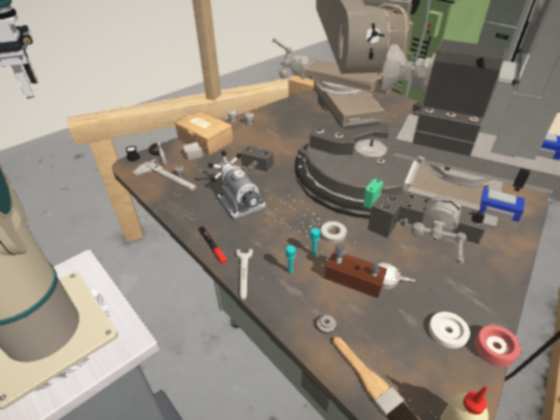

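View pics/side0.png

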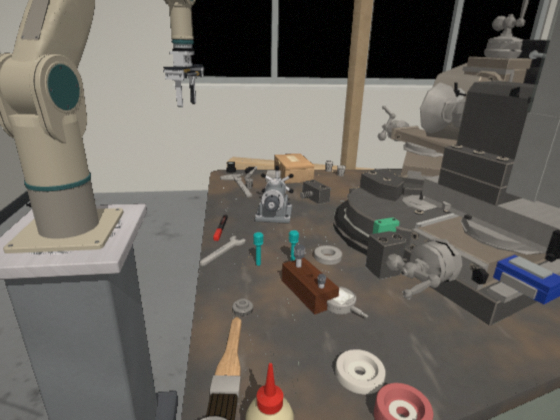

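The scene view shows the workhead near (240,190) with its capstan to the upper left at about (222,168). The block is at (355,272), with pins at (340,250) and (376,268), and the turquoise decoys are at (291,255) and (315,238). The side view shows the workhead at (274,200) and the block at (310,283), with the taller pin near (299,255).

```bash
python3 - <<'E'
from h import *
for n,pts in(("scene",[(340,248),(376,267),(355,272),(240,205),(235,170),(222,165),(252,200),(245,212),(291,250),(315,232),(333,231)]),("side",[(299,252),(321,281),(274,180),(274,212),(274,197),(310,275)])):
    X=np.load(f"{n}0.npz")["X"]
    for u,v in pts: print(n,u,v,np.round(X[v,u],3))
d=np.load("scene0.npz");f=d["f"];X=d["X"]
# block by brown colour
hsv=cv2.cvtColor(f,cv2.COLOR_BGR2HSV)
m=(X[...,2]>.03)&(X[...,2]<.048)&(abs(X[...,0]-X[272,355,0])<.1)&(abs(X[...,1]-X[272,355,1])<.1)
P=X[m][:,:2].astype(np.float32);print("block top",len(P),cv2.minAreaRect(P))
for n in("scene","side"):
    X=np.load(f"{n}0.npz")["X"]
    m=(X[...,2]>.05)&(X[...,2]<.15)&(abs(X[...,0]-.5)<.25)&(abs(X[...,1])<.4)
    k,l,s,c=cv2.connectedComponentsWithStats(m.astype(np.uint8))
    for i in range(1,k):
        if s[i,4]>8: print(n,s[i],np.round(np.nanmedian(X[l==i],0),3),np.round(np.nanmax(X[l==i],0),3),np.round(np.nanmin(X[l==i],0),3))
a=cv2.resize(np.load("scene0.npz")["f"][140:300,190:400],None,fx=3.8,fy=3.7,interpolation=cv2.INTER_CUBIC)
cv2.imwrite("pics/crop.png",a)
E
```

```text
scene 340 248 [ 0.513 -0.276  0.08 ]
scene 376 267 [ 0.542 -0.347  0.061]
scene 355 272 [ 0.518 -0.317  0.039]
scene 240 205 [0.479 0.016 0.028]
scene 235 170 [0.511 0.07  0.089]
scene 222 165 [0.512 0.13  0.072]
scene 252 200 [ 0.488 -0.024  0.063]
scene 245 212 [0.482 0.001 0.012]
scene 291 250 [ 0.44  -0.21   0.074]
scene 315 232 [ 0.513 -0.207  0.074]
scene 333 231 [ 0.605 -0.181 -0.002]
side 299 252 [ 0.514 -0.282  0.074]
side 321 281 [ 0.542 -0.35   0.054]
side 274 180 [0.506 0.054 0.097]
side 274 212 [0.502 0.012 0.024]
side 274 197 [ 0.498 -0.016  0.077]
side 310 275 [ 0.533 -0.302  0.035]
block top 1117 ((0.5289129614830017, -0.31032243371009827), (0.05370250716805458, 0.11599515378475189), 21.489974975585938)
scene [183 116  49  24 643] [0.606 0.343 0.056] [0.669 0.4   0.06 ] [0.552 0.29  0.05 ]
scene [ 298  131  104   92 2990] [ 0.707 -0.128  0.074] [0.75  0.061 0.118] [ 0.666 -0.283  0.05 ]
scene [ 208  151   52   56 1121] [0.495 0.036 0.076] [0.565 0.144 0.112] [ 0.467 -0.031  0.05 ]
scene [ 404  187   55   54 1675] [ 0.719 -0.358  0.096] [ 0.75  -0.268  0.124] [ 0.656 -
[... 457 characters left out ...]
55  -0.338  0.062] [ 0.535 -0.353  0.05 ]
side [277 157  37  12 318] [0.609 0.338 0.056] [0.667 0.4   0.058] [0.556 0.289 0.05 ]
side [261 166  32  43 674] [0.502 0.015 0.076] [0.566 0.144 0.111] [ 0.471 -0.034  0.05 ]
side [ 347  173  105  110 4366] [ 0.713 -0.27   0.08 ] [0.75  0.064 0.125] [ 0.656 -0.4    0.05 ]
side [289 231  10  13 117] [ 0.516 -0.208  0.066] [ 0.527 -0.195  0.074] [ 0.508 -0.213  0.051]
side [253 233  10  13 120] [ 0.443 -0.211  0.066] [ 0.452 -0.196  0.075] [ 0.434 -0.215  0.052]
side [294 245  11  17 155] [ 0.514 -0.279  0.073] [ 0.526 -0.266  0.082] [ 0.506 -0.285  0.05 ]
side [317 274   9  10  63] [ 0.543 -0.347  0.058] [ 0.55  -0.338  0.062] [ 0.536 -0.351  0.05 ]
```

View pics/crop.png

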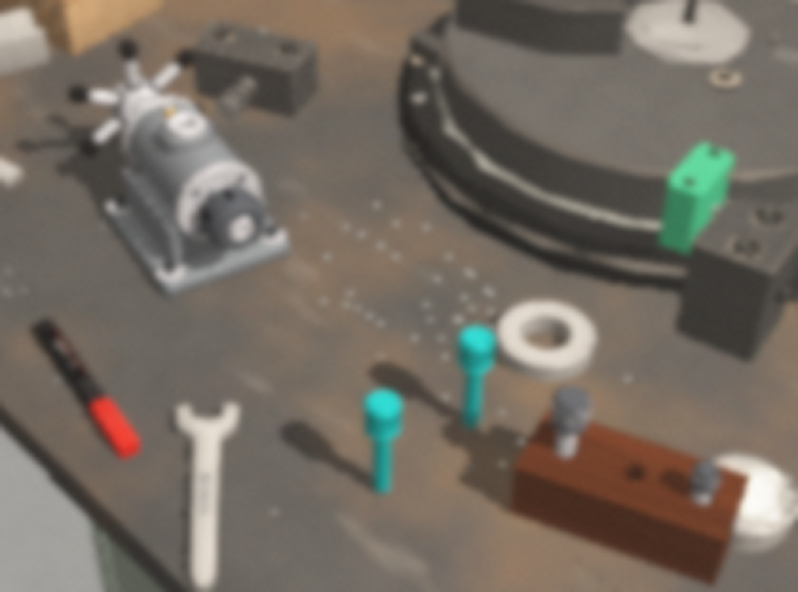

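The crop shows the workhead with its bush at about crop (185,122) and four or five dark capstan balls to the upper left. The long pin is the taller one at (570,410) in the block and the short pin is at (705,475). I'll move over the workhead for a wrist view.

```bash
R='[[[0,0,0],[-0.0275,-0.0265,-0.008],0.4],[[0,0,0],[-0.0275,-0.0265,-0.008],0.4],[[0,0,0],[-0.0275,-0.0265,-0.008],0.4]]'; unset R
python3 -m creep '[[[0,0,0],[-0.0275,-0.0265,-0.008],0.4],[[0,0,0],[-0.0275,-0.0265,-0.008],0.4],[[0,0,0],[-0.0275,-0.0265,-0.008],0.4],[[0,0,0],[-0.0275,-0.0265,-0.008],0.4],[[0,0,0],[-0.0275,-0.0265,-0.008],0.4],[[0,0,0],[-0.0275,-0.0265,-0.008],0.4],[[0,0,0],[-0.0275,-0.0265,-0.008],0.4],[[0,0,0],[-0.0275,-0.0265,-0.008],0.4]]'
python3 -m creep '[[[0,0,0],[-0.0275,-0.0265,-0.008],0.4],[[0,0,0],[-0.0275,-0.0265,-0.008],0.4],[[0,0,0],[-0.0275,-0.0265,-0.008],0.4],[[0,0,0],[-0.0275,-0.0265,-0.008],0.4],[[0,0,0],[-0.0275,-0.0265,-0.008],0.4],[[0,0,0],[-0.0275,-0.0265,-0.008],0.4],[[0,0,0],[0,0,0],0.4],[[0,0,0],[0,0,0],0.4]]'
python3 - <<'E'
from h import *
c=cam("wrist");print(c["hand_eye"],c["K"][0]);cv2.imwrite("pics/w1.png",c["frame"]);np.savez("w1.npz",X=cloud(c),f=c["frame"],K=c["K"],M=c["M"])
E
```

```text
time_s: 1.1
position: [0.3666, 0.3242, 0.2695]
tcp_rot: [[-0.929, 0.37, -0.0], [0.37, 0.929, -0.0], [0.0, -0.001, -1.0]]
contact_force: [0.8, 0.2, 0.1]
gripper_width: 0.401
grasp_force: 0.0
time_s: 2.1
position: [0.4603, 0.1176, 0.3171]
tcp_rot: [[-0.929, 0.369, -0.001], [0.369, 0.929, 0.0], [0.001, 0.0, -1.0]]
contact_force: [-0.2, -0.3, -0.3]
gripper_width: 0.401
grasp_force: 0.0
[[-1.62929168e-04 -9.63652833e-01 -2.67157616e-01  7.72825743e-02]
 [ 9.99999902e-01 -2.66978125e-04  3.53143871e-04 -1.55054411e-03]
 [-4.11633331e-04 -2.67157532e-01  9.63652782e-01 -1.80081853e-01]
 [ 0.00000000e+00  0.00000000e+00  0.00000000e+00  1.00000000e+00]] [300.52229819   0.         277.4045005 ]
```

View pics/w1.png

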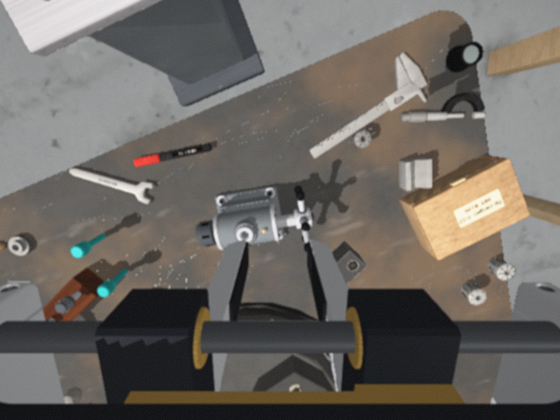

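The wrist view shows the workhead at (245,220), the bush face at about (246,232), the capstan edge-on around (302,218) and the collet nut at (205,232). The fingers cover only the lower part of the picture.

```bash
python3 - <<'E'
from h import *
d=np.load("w1.npz");X=d["X"];K=d["K"];M=d["M"]
sub=np.zeros(X.shape[:2],bool);sub[175:252,190:335]=1
B=X[sub&(X[...,2]>.09)&(X[...,2]<.103)];print("z>.09",len(B))
# bush
m=(X[...,2]>.0935)&(X[...,2]<.1)&sub
k,l,s,c=cv2.connectedComponentsWithStats(m.astype(np.uint8))
for i in range(1,k):
    if s[i,4]>5:
        P=X[l==i];print(s[i],np.round(P.mean(0),4),cv2.minEnclosingCircle(P[:,:2].astype(np.float32)))
# foot
m=(X[...,2]>.008)&(X[...,2]<.018)&sub
k,l,s,c=cv2.connectedComponentsWithStats(m.astype(np.uint8));
for i in range(1,k):
    if s[i,4]>40: P=X[l==i];print("foot",s[i],cv2.minAreaRect(P[:,:2].astype(np.float32)))
# barrel: points .075-.09 
P=X[sub&(X[...,2]>.07)&(X[...,2]<.0895)];print("barrel",len(P),cv2.minAreaRect(P[:,:2].astype(np.float32)))
# all of workhead >0.03
P=X[sub&(X[...,2]>.03)&(X[...,2]<.13)];np.set_printoptions(suppress=True)
# capstan: by component along approx axis
import numpy as np
f=d["f"];a=cv2.resize(f[170:260,190:340],None,fx=5.3,fy=5.3,interpolation=cv2.INTER_CUBIC);cv2.imwrite("pics/w1c.png",a)
for n in("scene0","side0"):
    X=np.load(n+".npz")["X"]
    q=(X[...,2]>.0935)&(X[...,2]<.1)&(np.hypot(X[...,0]-.5,X[...,1]-.04)<.03)
    print(n,q.sum(),cv2.minEnclosingCircle(X[q][:,:2].astype(np.float32)))
    q=(X[...,2]>.008)&(X[...,2]<.018)&(np.hypot(X[...,0]-.5,X[...,1]-.04)<.08);print(cv2.minAreaRect(X[q][:,:2].astype(np.float32)))
    q=(X[...,2]>.02)&(X[...,2]<.12)&(np.hypot(X[...,0]-.52,X[...,1]-.125)<.06);P=X[q];print("cap",len(P));print(np.round(P[::max(1,len(P)//40)],3).tolist())
E
```

```text
z>.09 375
[237 226  16  16 158] [0.5039 0.049  0.0971] ((0.5057226419448853, 0.04730236902832985), 0.01325991004705429)
foot [215 186  66  30 639] ((0.4835774600505829, 0.053353022783994675), (0.10451894998550415, 0.05005642771720886), 75.763916015625)
foot [279 227   6  11  51] ((0.5497115254402161, 0.08808283507823944), (0.008610449731349945, 0.018761875107884407), 68.44081115722656)
barrel 2347 ((0.5175022482872009, 0.058498069643974304), (0.1731237769126892, 0.08955369889736176), 87.03336334228516)
scene0 33 ((0.5049450397491455, 0.044996071606874466), 0.012881283648312092)
((0.5035232305526733, 0.04552432522177696), (0.10404941439628601, 0.091925710439682), 79.09087371826172)
cap 446
[[0.52, 0.134, 0.109], [0.517, 0.126, 0.108], [0.562, 0.125, 0.086], [0.564, 0.115, 0.087], [0.521, 0.129, 0.093], [0.548, 0.126, 0.079], [0.549, 0.122, 0.078], [0.52, 0.13, 0.081], [0.52, 0.13, 0.078], [0.483, 0.139, 0.087], [0.535, 0.126, 0.07], [0.516, 0.135, 0.071], [0.48, 0.14, 0.082], [0.51, 0.136, 0.07], [0.536, 0.12, 0.065], [0.501, 0.132, 0.073], [0.526, 0.118, 0.068], [0.484, 0.133, 0.078]
[... 990 characters left out ...]
87, 0.136, 0.077], [0.521, 0.129, 0.079], [0.554, 0.122, 0.08], [0.487, 0.135, 0.074], [0.501, 0.135, 0.074], [0.531, 0.142, 0.071], [0.554, 0.121, 0.078], [0.496, 0.134, 0.071], [0.508, 0.093, 0.086], [0.526, 0.128, 0.073], [0.54, 0.126, 0.073], [0.499, 0.134, 0.069], [0.521, 0.088, 0.084], [0.54, 0.125, 0.071], [0.526, 0.083, 0.083], [0.494, 0.092, 0.078], [0.532, 0.083, 0.08], [0.534, 0.079, 0.078], [0.489, 0.091, 0.069], [0.488, 0.083, 0.069], [0.54, 0.081, 0.066], [0.553, 0.126, 0.046], [0.555, 0.124, 0.043], [0.482, 0.137, 0.037], [0.553, 0.124, 0.04], [0.566, 0.118, 0.042], [0.54, 0.082, 0.054], [0.566, 0.118, 0.039], [0.561, 0.118, 0.036], [0.567, 0.119, 0.033], [0.539, 0.07, 0.044]]
```

View pics/w1c.png

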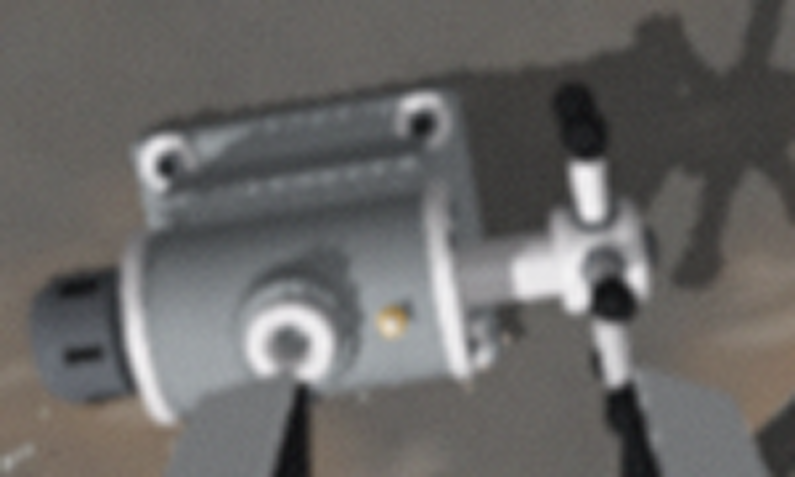

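The enlarged crop shows the bush bore centred at about (290,342), which is full-image (244.7,234.5). One capstan spoke points straight up at (605,290), and the spindle axis runs at about 79 degrees in the world. Next I turn the tool to line up with the spindle and hover over the long pin.

```bash

python3 -m creep '[[[0,0,-10.7],[0,0,0],0.4],[[0,0,0],[-0.016,-0.047,0.010],0.4],[[0,0,0],[-0.016,-0.047,0.010],0.4],[[0,0,0],[-0.016,-0.047,0.010],0.4],[[0,0,0],[-0.016,-0.047,0.010],0.4],[[0,0,0],[-0.016,-0.047,0.010],0.4],[[0,0,0],[-0.016,-0.047,0.010],0.4],[[0,0,0],[-0.016,-0.047,0.010],0.4]]'
python3 -m creep '[[[0,0,0],[-0.016,-0.047,0.037],0.4],[[0,0,0],[0,0,0.03],0.4],[[0,0,0],[0,0,0],0.4],[[0,0,0],[0,0,0],0.4]]'
python3 - <<'E'
from h import *
c=cam("wrist");cv2.imwrite("pics/w2.png",c["frame"]);X=cloud(c);np.savez("w2.npz",X=X,f=c["frame"],K=c["K"],M=c["M"])
d=np.load("w1.npz")
def ray(K,M,u,v,z):
    r=M[:3,:3]@np.array([(u-K[0,2])/K[0,0],(v-K[1,2])/K[1,1],1]);return M[:3,3]+r*(z-M[2,3])/r[2]
print("bush",ray(d["K"],d["M"],244.7,234.5,.097))
m=(X[...,2]>.05)&(X[...,2]<.095)&(np.hypot(X[...,0]-.52,X[...,1]+.3)<.11)
k,l,s,cc=cv2.connectedComponentsWithStats(m.astype(np.uint8))
for i in range(1,k):
    if s[i,4]>20:
        P=X[l==i];t=P[P[:,2]>np.percentile(P[:,2],95)-.006];print(s[i],np.round(np.median(t,0),4),cv2.minEnclosingCircle(t[:,:2].astype(np.float32)))
E
```

```text
time_s: 3.15
position: [0.5087, -0.2271, 0.2467]
tcp_rot: [[-0.982, 0.188, -0.0], [0.188, 0.982, 0.001], [0.0, 0.001, -1.0]]
contact_force: [0.7, 1.0, -0.1]
gripper_width: 0.401
grasp_force: 0.0
time_s: 3.65
position: [0.5158, -0.2753, 0.1812]
tcp_rot: [[-0.982, 0.188, 0.001], [0.188, 0.982, 0.0], [-0.001, 0.001, -1.0]]
contact_force: [0.2, -0.1, 0.5]
gripper_width: 0.398
grasp_force: 0.0
bush [0.50582329 0.04824498 0.097     ]
[339 183  24  23 426] [ 0.5156 -0.2028  0.0752] ((0.5163848400115967, -0.20244309306144714), 0.010430260561406612)
[270 196  22  24 407] [ 0.5142 -0.2735  0.0822] ((0.5150070786476135, -0.2736710011959076), 0.01041371189057827)
[214 232  15  16 178] [ 0.5423 -0.3433  0.0618] ((0.5431404709815979, -0.34404194355010986), 0.007376635912805796)
```

View pics/w2.png

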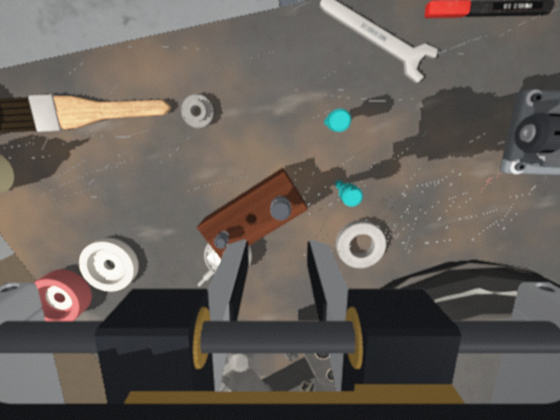

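The view shows the long pin's head at (280,208), just ahead of the fingers. The short pin is at (221,240) and the nearest turquoise pin at (350,195) is clear of the jaws. Descend and grip.

```bash

python3 -m creep '[[[0,0,0],[0.001,0.001,0.05],0.4],[[0,0,0],[0,0,0.05],0.4],[[0,0,0],[0,0,0.0295],0.4],[[0,0,0],[0,0,0],0.4],[[0,0,0],[0,0,0],0.0],[[0,0,0],[0,0,0],0.0],[[0,0,0],[0,0,0],0.0],[[0,0,0],[0,0,0],0.0]]' 40
```

```text
time_s: 4.7
position: [0.5157, -0.2746, 0.0528]
tcp_rot: [[-0.982, 0.19, 0.003], [0.19, 0.982, 0.001], [-0.003, 0.001, -1.0]]
contact_force: [0.8, 3.1, 8.0]
gripper_width: 0.203
grasp_force: 40.0
```

```bash

python3 -m creep '[[[0,0,0],[0,0,-0.03],0.0],[[0,0,0],[0,0,-0.04],0.0],[[0,0,0],[0,0,-0.04],0.0],[[0,0,0],[0,0,-0.03],0.0],[[0,0,0],[0.01,0.0449,0],0.0],[[0,0,0],[0.01,0.0449,0],0.0],[[0,0,0],[0.01,0.0449,0],0.0],[[0,0,0],[0.01,0.0449,0],0.0]]'
python3 -m creep '[[[0,0,0],[0.01,0.0449,0],0.0],[[0,0,0],[0.01,0.0449,0],0.0],[[0,0,0],[0.01,0.0449,0],0.0],[[0,0,0],[0,0,0],0.0],[[0,0,0],[0,0,0],0.0],[[0,0,0],[0,0,0],0.0]]'
python3 - <<'E'
from h import *
c=cam("wrist");X=cloud(c);M=c["M"];K=c["K"];o=robot.get_obs()
a=cv2.resize(c["frame"][170:290,200:360],None,fx=5,fy=5,interpolation=cv2.INTER_CUBIC);cv2.imwrite("pics/w3.png",a)
def proj(p):
    q=np.linalg.inv(M)@np.append(p,1);return K[:2,:2]@(q[:2]/q[2])+K[:2,2]
R=o["tcp_rot"];p=o["position"];print(p)
print("tip expected",proj(p+R@[0,0,.045]),"TCP axis on z=.097",proj(np.array([p[0],p[1],.097])))
m=(X[...,2]>.0935)&(X[...,2]<.1)&(np.hypot(X[...,0]-.505,X[...,1]-.047)<.025)
P=X[m];print(len(P),cv2.minEnclosingCircle(P[:,:2].astype(np.float32)))
for n in("scene","side"):
    c=cam(n);M=c["M"];K=c["K"];u,v=proj(np.array([.506,.047,.13])).astype(int);print(n,u,v)
    cv2.imwrite(f"pics/{n}1.png",cv2.resize(c["frame"][v-30:v+30,u-40:u+40],None,fx=5,fy=5,interpolation=cv2.INTER_CUBIC))
a=np.hstack([cv2.imread("pics/scene1.png"),cv2.imread("pics/side1.png")]);cv2.imwrite("pics/ss1.png",a)
cv2.imwrite("pics/all1.png",np.vstack([cv2.resize(a,(800,300)),cv2.resize(cv2.imread("pics/w3.png"),(400,300)).repeat(1,0) if 0 else np.hstack([cv2.resize(cv2.imread("pics/w3.png"),(400,300))]*2)]))
E
```

```text
time_s: 5.7
position: [0.5089, -0.0904, 0.1917]
tcp_rot: [[-0.982, 0.191, 0.001], [0.191, 0.982, -0.0], [-0.001, -0.0, -1.0]]
contact_force: [0.3, 0.2, -1.1]
gripper_width: 0.201
grasp_force: 40.0
time_s: 6.45
position: [0.5053, 0.0447, 0.1912]
tcp_rot: [[-0.981, 0.193, 0.0], [0.193, 0.981, -0.001], [-0.001, -0.001, -1.0]]
contact_force: [-0.2, -0.4, -0.9]
gripper_width: 0.207
grasp_force: 40.0
[0.5053458  0.04482243 0.19118734]
tip expected [279.49587013 229.32505973] TCP axis on z=.097 [279.18216626 212.35449258]
389 ((0.5043821930885315, 0.04750048741698265), 0.014792210422456264)
scene 237 160
side 274 168
```

View pics/all1.png

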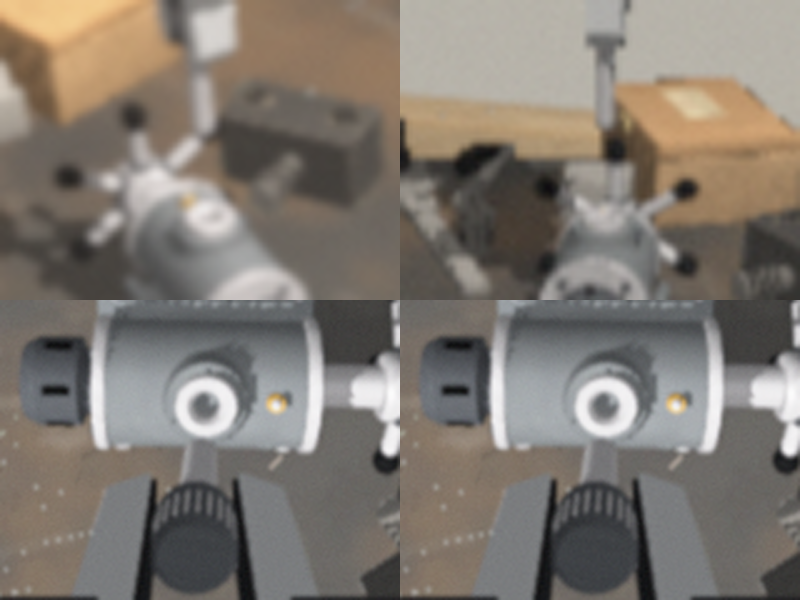

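In the combined view the wrist crop shows the pin held upright and the bush bore at (206,405), about 2 mm further along tool +y than the tool axis. The scene and side crops show the pin in line above the bush.

```bash

python3 -m creep '[[[0,0,0],[0,0.002,0.015],0.0],[[0,0,0],[0,0,0.02],0.0],[[0,0,0],[0,0,0.012],0.0],[[0,0,0],[0,0,0.004],0.0],[[0,0,0],[0,0,0.003],0.0],[[0,0,0],[0,0,0],0.0]]'
python3 -m creep '[[[0,0,0],[0,0,0.003],0.0],[[0,0,0],[0,0,0],0.0]]'
```

```text
time_s: 7.35
position: [0.5058, 0.0483, 0.1371]
tcp_rot: [[-0.982, 0.191, 0.0], [0.191, 0.982, -0.0], [-0.0, 0.0, -1.0]]
contact_force: [-0.0, -0.3, -1.2]
gripper_width: 0.204
grasp_force: 40.0
time_s: 7.6
position: [0.5057, 0.0482, 0.134]
tcp_rot: [[-0.982, 0.191, 0.0], [0.191, 0.982, -0.0], [-0.0, -0.0, -1.0]]
contact_force: [0.9, -0.6, -1.2]
gripper_width: 0.204
grasp_force: 40.0
```

```bash

python3 -m creep '[[[0,0,0],[0,0,0.004],0.0],[[0,0,0],[0,0,0.004],0.0],[[0,0,0],[0,0,0.003],0.0],[[0,0,0],[0,0,0],0.0]]'
python3 -m creep '[[[0,0,0],[0,0,0],0.4],[[0,0,0],[0,0,0],0.4],[[0,0,0],[0,0,0],0.4],[[0,0,0],[0,0,0],0.4]]'
python3 - <<'E'
from h import *
c=cam("wrist");X=cloud(c);print(robot.get_obs()["position"])
m=(X[...,2]>.12)&(np.hypot(X[...,0]-.505,X[...,1]-.048)<.02)
P=X[m];t=P[abs(P[:,2]-.148)<.006];print(len(P),len(t),np.median(t,0),cv2.minEnclosingCircle(t[:,:2].astype(np.float32)))
E
```

```text
time_s: 8.1
position: [0.5055, 0.0483, 0.1226]
tcp_rot: [[-0.982, 0.191, -0.0], [0.191, 0.982, -0.0], [0.0, -0.0, -1.0]]
contact_force: [0.2, -0.9, -1.3]
gripper_width: 0.205
grasp_force: 40.0
time_s: 8.6
position: [0.5056, 0.0485, 0.1231]
tcp_rot: [[-0.982, 0.191, 0.0], [0.191, 0.982, 0.0], [-0.0, 0.0, -1.0]]
contact_force: [0.4, 0.1, 0.7]
gripper_width: 0.398
grasp_force: 0.0
[0.50561086 0.04845121 0.1230218 ]
3270 1097 [0.5033197  0.04572653 0.1480701 ] ((0.5050206184387207, 0.04799181595444679), 0.020055342465639114)
```

The pin rides on the spindle with its top at z=0.148, as it should. Now up, shut the fingers, and come down beside the top spoke.

```bash

python3 -m creep '[[[0,0,0],[0,0,-0.03],0.4],[[0,0,0],[0,0,-0.032],0.4],[[0,0,0],[0.01,0.043,0],0.0],[[0,0,0],[0.01,0.043,0],0.0],[[0,0,0],[0,0,0],0.0],[[0,0,0],[0,0,0.045],0.0],[[0,0,0],[0,0,0.046],0.0],[[0,0,0],[0,0,0],0.0]]'
cat > pin.py <<'E'
from h import *
# height of the pin head's top, from the scene camera; exit 1 when dropped or force is high
c=cam("scene");X=cloud(c);o=robot.get_obs()
P=X[np.hypot(X[...,0]-.504,X[...,1]-.0465)<.013]
top=np.percentile(P[:,2],95) if len(P) else 0
F=o["contact_force"];print("t %.2f pos %s pin top %.4f n%d F %s"%(o["time_s"],np.round(o["position"],4),top,len(P),np.round(F,1)))
import sys;sys.exit(1 if top<.142 or np.linalg.norm(F[:2])>7 else 0)
E
python3 pin.py; python3 -c "
from h import *
c=cam('scene');a=c['frame'][125:225,180:310];cv2.imwrite('pics/s2.png',cv2.resize(a,None,fx=6,fy=6,interpolation=cv2.INTER_CUBIC))"
```

```text
time_s: 9.65
position: [0.4998, 0.1348, 0.0916]
tcp_rot: [[-0.981, 0.192, -0.007], [0.192, 0.981, -0.003], [0.006, -0.004, -1.0]]
contact_force: [-0.9, 0.4, 0.0]
gripper_width: 0.006
grasp_force: 0.0
t 9.70 pos [0.5016 0.1352 0.0935] pin top 0.2304 n396 F [-0.2  1.2  0.2]
```

View pics/s2.png

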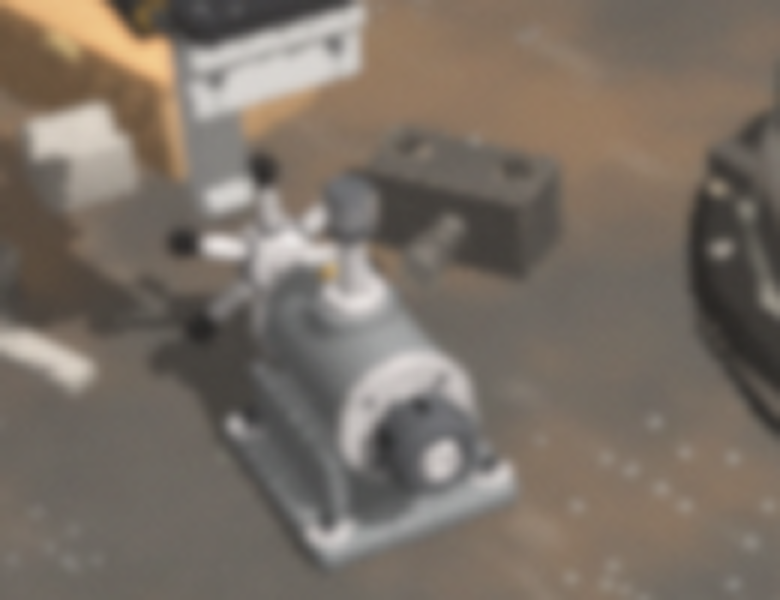

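The crop shows the pin standing in the bush and the finger just left of the top ball (265,165), clear of the side ball (185,240). I'll fix the guard to ignore the gripper body, then push in small guarded steps.

```bash
sed -i 's/<.013\]/<.013]; P=P[P[:,2]<.165]/' pin.py
python3 -m creep '[[[0,0,0],[-0.003,0,0],0.0],[[0,0,0],[-0.003,0,0],0.0]]' >/dev/null && python3 pin.py &&
python3 -m creep '[[[0,0,0],[-0.003,0,0],0.0],[[0,0,0],[-0.003,0,0],0.0]]' >/dev/null && python3 pin.py &&
python3 -m creep '[[[0,0,0],[-0.003,0,0],0.0],[[0,0,0],[-0.003,0,0],0.0]]' >/dev/null && python3 pin.py &&
python3 -m creep '[[[0,0,0],[-0.003,0,0],0.0],[[0,0,0],[-0.003,0,0],0.0]]' >/dev/null && python3 pin.py
```

```text
t 10.05 pos [0.5094 0.1356 0.0952] pin top 0.1461 n193 F [-0.3  1.1  1.2]
t 10.35 pos [0.5148 0.1344 0.0941] pin top 0.1459 n191 F [-0.8  1.3  1.8]
t 10.65 pos [0.5203 0.1331 0.0937] pin top 0.1458 n195 F [-1.6  0.7  0.1]
t 10.95 pos [0.5262 0.132  0.0937] pin top 0.1464 n197 F [-0.8  0.6 -0.6]
```

```bash
python3 -m creep '[[[0,0,0],[-0.003,0,0.003],0.0],[[0,0,0],[-0.003,0,0.002],0.0]]' >/dev/null && python3 pin.py &&
python3 -m creep '[[[0,0,0],[-0.003,0,0.001],0.0],[[0,0,0],[-0.003,0,0.001],0.0]]' >/dev/null && python3 pin.py && python3 - <<'E'
from h import *
W=np.array([.522,.133,.06]);ex=np.array([.982,-.19,0]);ey=np.array([.19,.982,0])
for n in("scene","side"):
    c=cam(n);X=cloud(c)-W;g=c["frame"].max(2)
    m=(abs(X@ey)<.015)&(X[...,2]<.052)&(g<75);a=X@ex;b=X[...,2];r=np.hypot(a,b);m&=(r>.036)&(r<.056)
    k,l,s,cc=cv2.connectedComponentsWithStats(m.astype(np.uint8))
    print(n,[(round(float(np.degrees(np.arctan2(a[l==i].mean(),b[l==i].mean()))),1),int(s[i,4])) for i in range(1,k) if s[i,4]>5])
E
```

```text
t 11.25 pos [0.5335 0.1305 0.0891] pin top 0.1460 n194 F [0.6 0.1 2.7]
t 11.55 pos [0.5377 0.1296 0.0866] pin top 0.1455 n200 F [-1.1 -0.3  0.1]
scene [(-14.6, 15), (102.6, 7), (-73.7, 18), (-135.2, 19)]
side [(46.0, 11), (-74.2, 15), (104.1, 12)]
```

The spokes now stand at +46, -14.5 and -74 degrees, so the capstan has turned 45 degrees with no drop. I'll move back behind the next spoke and go on.

```bash
python3 -m creep '[[[0,0,0],[0.003,0,0],0.0],[[0,0,0],[0,0,-0.036],0.0],[[0,0,0],[0.022,0,0],0.0],[[0,0,0],[0.022,0,0],0.0],[[0,0,0],[0,0,0],0.0],[[0,0,0],[0,0,0.027],0.0],[[0,0,0],[0,0,0],0.0]]' >/dev/null; python3 pin.py &&
python3 -m creep '[[[0,0,0],[-0.003,0,0],0.0],[[0,0,0],[-0.003,0,0],0.0]]' >/dev/null && python3 pin.py &&
python3 -m creep '[[[0,0,0],[-0.003,0,0],0.0],[[0,0,0],[-0.003,0,0],0.0]]' >/dev/null && python3 pin.py &&
python3 -m creep '[[[0,0,0],[-0.003,0,0],0.0],[[0,0,0],[-0.003,0,0],0.0]]' >/dev/null && python3 pin.py &&
python3 -m creep '[[[0,0,0],[-0.003,0,0],0.0],[[0,0,0],[-0.003,0,0],0.0]]' >/dev/null && python3 pin.py &&
python3 -m creep '[[[0,0,0],[-0.003,0,0],0.0],[[0,0,0],[-0.003,0,0],0.0]]' >/dev/null && python3 pin.py &&
python3 -m creep '[[[0,0,0],[-0.003,0,0],0.0],[[0,0,0],[-0.003,0,0],0.0]]' >/dev/null && python3 pin.py &&
python3 -m creep '[[[0,0,0],[-0.003,0,0.004],0.0],[[0,0,0],[-0.003,0,0.002],0.0]]' >/dev/null && python3 pin.py &&
python3 -m creep '[[[0,0,0],[-0.003,0,0.001],0.0],[[0,0,0],[-0.003,0,0.001],0.0]]' >/dev/null && python3 pin.py
```

```text
t 12.57 pos [0.4921 0.1382 0.0956] pin top 0.1460 n207 F [-0.7 -0.9  0.5]
t 12.88 pos [0.4982 0.1376 0.0965] pin top 0.1459 n202 F [-0.2 -0.   0.6]
t 13.18 pos [0.504  0.1364 0.0961] pin top 0.1458 n207 F [-0.5 -0.3  1.4]
t 13.47 pos [0.5101 0.1351 0.096 ] pin top 0.1432 n199 F [-0.2  0.9  1. ]
t 13.78 pos [0.5158 0.1339 0.096 ] pin top 0.1282 n183 F [-1.  -0.5  0.8]
```

The pin has dropped. I'll check the spoke angle and pin height before feeling gently for the catch.

```bash
cat > st.py <<'E'
from h import *
W=np.array([.522,.133,.06]);ex=np.array([.982,-.19,0]);ey=np.array([.19,.982,0])
ims=[]
for n in("scene","side"):
    c=cam(n);X0=cloud(c);X=X0-W;g=c["frame"].max(2)
    m=(abs(X@ey)<.015)&(X[...,2]<.052)&(g<75);a=X@ex;b=X[...,2];r=np.hypot(a,b);m&=(r>.036)&(r<.056)
    k,l,s,cc=cv2.connectedComponentsWithStats(m.astype(np.uint8))
    P=X0[np.hypot(X0[...,0]-.504,X0[...,1]-.0465)<.015];P=P[P[:,2]<.165]
    print(n,[(round(float(np.degrees(np.arctan2(a[l==i].mean(),b[l==i].mean()))),1),int(s[i,4])) for i in range(1,k) if s[i,4]>5],"top",np.percentile(P[:,2],[90,95,99]))
    q=c["R"]@np.array([.512,.09,.1])+c["t"];u,v=(c["K"]@(q/q[2]))[:2].astype(int);ims.append(cv2.resize(c["frame"][v-40:v+40,u-40:u+40],(400,400),interpolation=cv2.INTER_CUBIC))
import sys;cv2.imwrite(sys.argv[1],np.hstack(ims))
E
python3 st.py pics/d1.png
python3 -m creep '[[[0,0,0],[-0.002,0,0],0.0],[[0,0,0],[0,0,0],0.0]]' >/dev/null && python3 pin.py
```

```text
scene [(69.0, 14), (-49.5, 16), (-110.1, 17)] top [0.1265246  0.12787604 0.1287165 ]
side [(12.7, 13), (-49.1, 17), (68.8, 10), (-112.4, 19), (127.8, 15)] top [0.1255251  0.1269985  0.12820286]
t 14.18 pos [0.5171 0.1337 0.0959] pin top 0.1276 n185 F [-0.2 -0.8  0.4]
```

View pics/d1.png

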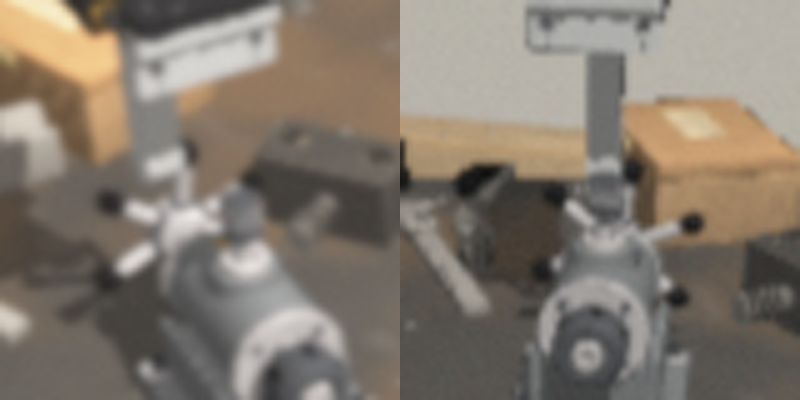

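The crops show the pin's head sunk towards the bush, with the finger just at the top ball (+12.7 degrees). I'll feel for the catch in 1 mm steps.

```bash
sed -i 's/top<.142 or //; s/>7 else/>4 else/' pin.py
python3 -m creep '[[[0,0,0],[-0.001,0,0],0.0],[[0,0,0],[0,0,0],0.0]]' >/dev/null && python3 pin.py &&
python3 -m creep '[[[0,0,0],[-0.001,0,0],0.0],[[0,0,0],[0,0,0],0.0]]' >/dev/null && python3 pin.py &&
python3 -m creep '[[[0,0,0],[-0.001,0,0],0.0],[[0,0,0],[0,0,0],0.0]]' >/dev/null && python3 pin.py &&
python3 -m creep '[[[0,0,0],[-0.001,0,0],0.0],[[0,0,0],[0,0,0],0.0]]' >/dev/null && python3 pin.py ; python3 st.py pics/d2.png
```

```text
t 14.47 pos [0.518  0.1335 0.0959] pin top 0.1277 n182 F [-1.5  0.3  0.2]
t 14.78 pos [0.519  0.1333 0.0959] pin top 0.1277 n190 F [-1.5  0.2 -0.9]
t 15.07 pos [0.52   0.1332 0.0959] pin top 0.1282 n186 F [-1.4 -0.4 -0.9]
t 15.38 pos [0.5209 0.133  0.0959] pin top 0.1280 n184 F [-1.7  0.2 -0.3]
scene [(74.5, 12), (-43.1, 15), (-104.1, 19), (-162.1, 11)] top [0.12673585 0.12747303 0.12888268]
side [(18.8, 16), (-42.2, 17), (75.5, 12), (-105.9, 17), (131.8, 9)] top [0.1255184  0.1275255  0.12822644]
```

```bash
python3 -m creep '[[[0,0,0],[-0.001,0,0],0.0],[[0,0,0],[0,0,0],0.0]]' >/dev/null && python3 pin.py &&
python3 -m creep '[[[0,0,0],[-0.001,0,0],0.0],[[0,0,0],[0,0,0],0.0]]' >/dev/null && python3 pin.py &&
python3 -m creep '[[[0,0,0],[-0.001,0,0],0.0],[[0,0,0],[0,0,0],0.0]]' >/dev/null && python3 pin.py &&
python3 -m creep '[[[0,0,0],[-0.001,0,0],0.0],[[0,0,0],[0,0,0],0.0]]' >/dev/null && python3 pin.py &&
python3 -m creep '[[[0,0,0],[-0.001,0,0],0.0],[[0,0,0],[0,0,0],0.0]]' >/dev/null && python3 pin.py ; python3 st.py pics/d2.png
```

```text
t 15.78 pos [0.5218 0.1329 0.0959] pin top 0.1280 n185 F [-2.2 -0.2 -1.6]
t 16.07 pos [0.5228 0.1327 0.0959] pin top 0.1281 n184 F [-2.7  0.1 -1.1]
t 16.38 pos [0.5238 0.1325 0.0959] pin top 0.1279 n186 F [-2.5  0.3 -1.2]
t 16.68 pos [0.5249 0.1323 0.0959] pin top 0.1283 n191 F [-3.4  1.3 -2.3]
t 16.98 pos [0.5259 0.1321 0.0959] pin top 0.1284 n182 F [-2.7  1.2 -1.5]
scene [(-36.8, 19), (79.6, 6), (-98.2, 19), (-158.0, 15)] top [0.12676183 0.12812567 0.1291451 ]
side [(-36.0, 16), (24.6, 13), (83.1, 14), (-98.2, 16)] top [0.12588208 0.12748314 0.12851987]
```

```bash
sed -i 's/>4 else/>5.5 else/' pin.py
python3 -m creep '[[[0,0,0],[-0.001,0,0],0.0],[[0,0,0],[0,0,0],0.0]]' >/dev/null && python3 pin.py &&
python3 -m creep '[[[0,0,0],[-0.001,0,0],0.0],[[0,0,0],[0,0,0],0.0]]' >/dev/null && python3 pin.py &&
python3 -m creep '[[[0,0,0],[-0.001,0,0],0.0],[[0,0,0],[0,0,0],0.0]]' >/dev/null && python3 pin.py &&
python3 -m creep '[[[0,0,0],[-0.001,0,0],0.0],[[0,0,0],[0,0,0],0.0]]' >/dev/null && python3 pin.py ; python3 st.py pics/d2.png
```

```text
t 17.38 pos [0.5269 0.1319 0.0959] pin top 0.1282 n182 F [-3.   0.9 -3.3]
t 17.68 pos [0.5277 0.1317 0.0959] pin top 0.1286 n189 F [-3.4  2.2 -3.1]
t 17.98 pos [0.5286 0.1315 0.0958] pin top 0.1284 n188 F [-4.5  1.7 -3.3]
t 18.27 pos [0.5292 0.1313 0.0957] pin top 0.1283 n184 F [-4.9  1.7 -3.5]
scene [(-32.6, 17), (84.9, 8), (-92.0, 16), (-152.6, 17)] top [0.12750871 0.12853788 0.12945398]
side [(-31.5, 18), (29.2, 13), (-94.2, 17), (88.6, 16)] top [0.12565498 0.12733905 0.12829341]
```

```bash
sed -i 's/>5.5 else/>8 else/' pin.py
python3 -m creep '[[[0,0,0],[-0.001,0,0],0.0],[[0,0,0],[0,0,0],0.0]]' >/dev/null && python3 pin.py &&
python3 -m creep '[[[0,0,0],[-0.001,0,0],0.0],[[0,0,0],[0,0,0],0.0]]' >/dev/null && python3 pin.py ; python3 st.py pics/d2.png
```

```text
t 18.68 pos [0.5298 0.1313 0.0956] pin top 0.1286 n185 F [-5.2  2.4 -3.7]
t 18.98 pos [0.5302 0.1312 0.0954] pin top 0.1283 n189 F [-6.1  2.1 -4.2]
scene [(-31.9, 17), (86.3, 8), (-91.2, 18), (-151.5, 18)] top [0.12717264 0.12824479 0.12912155]
side [(-29.5, 14), (30.0, 13), (-92.6, 18), (88.5, 17)] top [0.12584939 0.12764207 0.12853016]
```

The capstan has caught: the angle stalls at about 29 degrees while the force climbs. I'll back off and go over the pin's head.

```bash
python3 -m creep '[[[0,0,0],[0.005,0,0],0.0],[[0,0,0],[0,0,-0.035],0.0],[[0,0,0],[0,0,-0.03],0.0],[[0,0,0],[0.003,-0.043,0],0.0],[[0,0,0],[0.003,-0.043,0],0.0],[[0,0,0],[0,0,0],0.0],[[0,0,0],[0,0,0],0.0]]'; python3 st.py pics/d3.png; python3 - <<'E'
from h import *
o=robot.get_obs();print(o["position"]);c=cam("wrist");X=cloud(c)
P=X[np.hypot(X[...,0]-.5057,X[...,1]-.0484)<.02];P=P[(P[:,2]<.15)&(P[:,2]>.11)];print(len(P),np.percentile(P[:,2],[50,80,95]) if len(P) else 0)
E
```

```text
time_s: 19.95
position: [0.5067, 0.0485, 0.1619]
tcp_rot: [[-0.981, 0.192, 0.004], [0.192, 0.981, 0.0], [-0.004, 0.001, -1.0]]
contact_force: [-0.3, 1.0, -0.5]
gripper_width: 0.005
grasp_force: 0.0
scene [(23.8, 9), (-33.3, 19), (83.7, 9), (-93.8, 18), (-154.2, 16)] top [0.12744751 0.1288958  0.16436021]
side [(-32.5, 16), (26.8, 15), (86.5, 16), (-94.8, 18)] top [0.12714447 0.16124554 0.16246027]
[0.50596689 0.04955625 0.16135231]
567 [0.1296615  0.13066033 0.1312759 ]
```

```bash
python3 -m creep '[[[0,0,0],[0,-0.001,0.02],0.0],[[0,0,0],[0,0,0.009],0.0],[[0,0,0],[0,0,0.003],0.0],[[0,0,0],[0,0,0.002],0.0],[[0,0,0],[0,0,0],0.0]]' | grep -E 'pos|contact'
python3 -m creep '[[[0,0,0],[0,0,0.002],0.0],[[0,0,0],[0,0,0.001],0.0]]' | grep -E 'pos|contact'
python3 -m creep '[[[0,0,0],[0,0,0.002],0.0],[[0,0,0],[0,0,0.001],0.0]]' | grep -E 'pos|contact'
python3 -m creep '[[[0,0,0],[0,0,0.002],0.0],[[0,0,0],[0,0,0.001],0.0]]' | grep -E 'pos|contact'
```

```text
position: [0.5049, 0.0479, 0.1276]
contact_force: [-0.6, -0.4, 4.6]
position: [0.5052, 0.0477, 0.1252]
contact_force: [-2.3, -0.5, 11.1]
position: [0.5053, 0.0475, 0.1221]
contact_force: [-1.3, -1.4, 9.3]
position: [0.5053, 0.0473, 0.1194]
contact_force: [-2.7, -1.4, 19.7]
```

```bash
python3 -m creep '[[[0,0,0],[0,0,0.001],0.0],[[0,0,0],[0,0,0],0.0]]' | grep -E 'pos|contact'
python3 -m creep '[[[0,0,0],[0,0,0.001],0.0],[[0,0,0],[0,0,0],0.0]]' | grep -E 'pos|contact'
python3 -m creep '[[[0,0,0],[0,0,0.0005],0.0],[[0,0,0],[0,0,0],0.0]]' | grep -E 'pos|contact'
```

```text
position: [0.5053, 0.0472, 0.1194]
contact_force: [-5.2, -1.6, 21.4]
position: [0.5053, 0.0472, 0.1192]
contact_force: [-6.7, -1.5, 30.0]
position: [0.5053, 0.0471, 0.1191]
contact_force: [-6.7, -2.1, 32.9]
```

It has stopped hard at z=0.119, which is the home height. I'll retract and check.

```bash
python3 -m creep '[[[0,0,0],[0,0,-0.02],0.0],[[0,0,0],[0,0,-0.04],0.0],[[0,0,0],[0,0,-0.05],0.0],[[0,0,0],[0.05,0,-0.03],0.0],[[0,0,0],[0.05,0,0],0.0],[[0,0,0],[0,0,0],0.0],[[0,0,0],[0,0,0],0.0]]' | grep -E 'time|pos|contact'; python3 st.py pics/d4.png
```

```text
time_s: 23.1
position: [0.4074, 0.0669, 0.2559]
contact_force: [-0.1, 0.2, 1.1]
scene [(19.9, 11), (-38.6, 16), (80.0, 16), (-98.3, 19), (-157.7, 15)] top [0.11739596 0.11822601 0.119078  ]
side [(23.2, 17), (-36.8, 13), (81.4, 14), (-98.7, 16)] top [0.11645047 0.11712186 0.11795993]
```

View pics/d4.png

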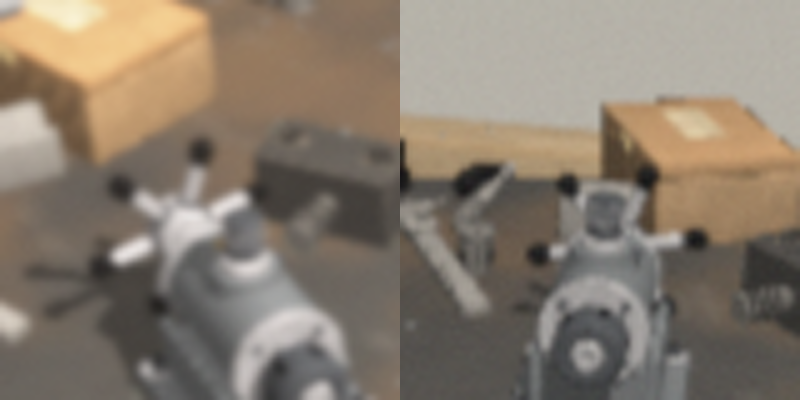

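The view shows the pin's head sitting on the bush (240,235) and nothing else moved. The measured top is 0.118 to 0.119, so the pin is home.

```bash
python3 -c "
from rig import robot
print(robot.sign_off())"
```

```text
the job is handed in; nothing more can be done
None
```

The spindle is locked: the long pin is in the cross-hole and pressed fully home with its head on the bush, the capstan was stopped gently at the catch, nothing else was touched, and the job was handed in at about 23 s.

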